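# Put the microscope kit away on its silhouette pads

### The arm

A 6-joint arm with a two-finger parallel gripper is mounted at the origin on a cart in front of the work surface, level with it; the furniture and walls round the work are solid. World frame = base frame: x ahead of the robot, y to its left, z up, the work surface at z = 0. Lengths are in m, angles in rad, forces in N, time in s.
With the tool pointing down it reaches from about 0.35 to 0.975 m from the base axis. Payload 4.9 kg.
Tool frame: the origin (TCP) lies at the very end of the fingers, on their centre line; the grasp point (between the pads) lies 19 mm behind it; z points along the fingers, y is the direction in which the jaws open and shut (so a half turn about z gives the same grasp; the last joint's range is limited). The gripper opens to 85 mm and grips with 20 to 120 N. Pads are 22 mm wide; open, the fingers measure 114 mm over their backs; the gripper's body (76 mm by 85 mm) begins 54 mm behind the grasp point. The pads swing forward as they close: fully open they stand 13 mm farther back than shut.
Start: joints at [-1.443, 0.053, 1.613, -0, 1.476, -0.119], TCP at [0.153, -0.606, 0.231] pointing down, gripper open.
Joint ranges: [-3.01, 3.01], [-1.01, 2.22], [0.06, 2.58], [-1.02, 4.17], [0.09, 2.62], [-3.14, 3.14]. Speed limits (rad/s): [2.57, 2.57, 3.14, 3.14, 3.14, 3.14].

### API

Orientations are given as a unit quaternion [x, y, z, w].
In Python, from bench import manip gives the robot as it stands.
- The arm moves only by the tool move_arm, never from a script. Its argument "deltas" is a list that holds one entry, the list of rows, each a list of 7 numbers: the turn, a rotation vector about the world's x, y, z in rad, then the shift along the world's x, y, z in mm, then the gripper's target within -1 to 1 (shut at 1, half-way at 0, fully open at -1). A call has 1 to 8 rows; each row is the pose to reach, as a shift and turn from the pose measured when the call began; what a row does not reach only later rows make up. A row lasts 1/12 s, in which the tool goes at most 41.7 mm and 7.16 degrees, less where a joint would pass 70% of its speed; a pose out of reach is approached as far as the arm can. A call with a gripper value outside its range is refused whole. The fingers move at their own pace and stop on an object; "grip_force" is the grip in N (left out, the last holds). Time passes only in rows, so rows that repeat a pose let the fingers close. It gives the time, the measured TCP pose, the force and the opening at its end, in the units of the state.
- manip.state(): the state, without advancing time (a new reading comes with each control period).
- manip.snapshot(name): name is "side" or "top" or "wrist"; returns the picture (480x640x3 uint8, red, green, blue); there is no depth.
- manip.camera_info(name): a dict with "K" (3x3 intrinsics, pixels), "view" (4x4, takes a point from world to camera coordinates). Camera axes: x right, y up, looking along -z (the intrinsics and any distortion apply to the point x, -y, -z); pixel columns grow to the right and rows downward; lengths in m; the calibration is good to about 2 mm. A picture is of the moment at which its call begins: read the wrist's pose just before it. camera_info takes no time and is no camera call; for the wrist camera it gives the pose at the moment of the call.
- manip.sign_off(): hands the job in, once; it reports no verdict.
The state is a dict: "clock": time; "joint_pos": joint angles; "joint_velocities": joint speeds; "effort": joint torques, N m; "position": TCP position; "tool_rot": TCP orientation; "contact_force": force on the tool from outside, world axes, zero at the start; "ft_torque": the same for the moment, N m; "finger_gap": opening from 0.0 (shut) to 1.0 (fully open).
Only numpy, scipy, OpenCV 4.12 (cv2) and the standard library are available. Lean on these libraries where they do the work, as an engineer would, in place of code of your own. Each camera call takes 0.05 s, during which the arm holds its last target.

### The job

Put the microscope kit away: set the petri dish, the folding loupe and the two mirror-image brackets (one left-hand, one right-hand) each on the white pad that bears its own black silhouette. Each must stand on its base as it does now, centred on its silhouette and turned the same way as it, the toe of a bracket over the toe of the silhouette.

Things in the scene. Friction and masses are not known exactly. Their poses are not given: they have to be found in the camera images.
- left_bracket_grip (a point): Left-hand aluminium bracket, about 110 g. L-shaped foot 6 mm thick: strip 64 (x) by 22 mm (y), its toe (x 8 to 32 mm) reaching to y = +33 mm; seen along the strip to the toe's end, the toe turns left. Upright rib on the strip's middle line, the grip: 50 mm long (x), 10 mm thick (y), top 36 mm above the underside. Point: middle of the rib, 18 mm above the underside; x to the toe's end, z up.
- left_bracket_toe (a point): Middle of the screw hole in the toe of the left-hand bracket, on the top of its foot: at x = 20, y = +24 mm from the middle of the rib.
- right_bracket_grip (a point): Right-hand aluminium bracket, about 110 g. L-shaped foot 6 mm thick: strip 64 (x) by 22 mm (y), its toe (x 8 to 32 mm) reaching to y = -33 mm; seen along the strip to the toe's end, the toe turns right. Upright rib on the strip's middle line, the grip: 50 mm long (x), 10 mm thick (y), top 36 mm above the underside. Point: middle of the rib, 18 mm above the underside; x to the toe's end, z up.
- right_bracket_toe (a point): Middle of the screw hole in the toe of the right-hand bracket, on the top of its foot: at x = 20, y = -24 mm from the middle of the rib.
- dish_center (a point): Round, lidded, clear petri dish lying flat, 58 mm across, 15 mm high; the lid's rim, the widest part, runs from 4 mm above the underside to the top (below it 53 mm across). About 22 g. This point: its centre, 7.5 mm above the underside.
- loupe_center (a point): Folded metal hand lens (folding loupe), lying flat: a block 24 mm (x) by 32 mm (y), 14 mm high. It stays folded. About 30 g. This point: its centre, 7 mm above the underside. Either way round is the same.
- left_pad_outline (a point): Fixed white pad, 80 x 76 mm and 4 mm thick, with the L-shaped silhouette of the left-hand bracket's foot (2 mm larger all round) in black on it. This point: on the pad's top (4 mm above the bench), where the middle of the bracket's rib belongs, 11 mm in -y from the pad's centre. x runs along the silhouette's strip to its toe end (the bracket's x axis should point the same way), z up.
- right_pad_outline (a point): Fixed white pad, 80 x 76 mm and 4 mm thick, with the L-shaped silhouette of the right-hand bracket's foot (2 mm larger all round) in black on it. This point: on the pad's top (4 mm above the bench), where the middle of the bracket's rib belongs, 11 mm in +y from the pad's centre. x runs along the silhouette's strip to its toe end (the bracket's x axis should point the same way), z up.
- dish_pad_outline (a point): Fixed white pad, 80 x 76 mm and 4 mm thick, with a round silhouette 62 mm across in black on it. This point: on the pad's top (4 mm above the bench), at the centre of the silhouette, where the dish's centre belongs; any yaw of the dish will do.
- loupe_pad_outline (a point): Fixed white pad, 80 x 76 mm and 4 mm thick, with a rectangular silhouette, 28 mm (x) by 36 mm (y) in black on it. This point: on the pad's top (4 mm above the bench), at the centre of the silhouette, where the loupe's centre belongs; the loupe's x axis should lie along its x axis, either way round. (Beside the work, not to be bumped: a tall fixed microscope, up to about 0.5 m, at x 0.45 to 0.85, y -0.18 to 0.03 m.)

How it is judged:
At the end, for the whole second after the job is handed in: Each part, released, lies flat on its own pad (height within 4 mm, tilt under 0.1 rad), its centre (bracket: middle of the rib) within 12 mm of the silhouette's; brackets and loupe within 0.22 rad of the silhouette's direction, bracket toes at its toe end (horizontal distance between left_bracket_grip and left_pad_outline below 0.012 m and z of left_bracket_grip in the frame of left_pad_outline between 0.014 and 0.022 m and angle between each of left_bracket_grip, right_bracket_grip, dish_center, loupe_center's own z axis and vertical below 0.1 rad and angle between the x axis of left_bracket_grip and the x axis of left_pad_outline, either way round below 0.22 rad and x of left_bracket_toe in the frame of left_pad_outline above 0 m and horizontal distance between right_bracket_grip and right_pad_outline below 0.012 m and z of right_bracket_grip in the frame of right_pad_outline between 0.014 and 0.022 m and angle between the x axis of right_bracket_grip and the x axis of right_pad_outline, either way round below 0.22 rad and x of right_bracket_toe in the frame of right_pad_outline above 0 m and horizontal distance between dish_center and dish_pad_outline below 0.012 m and z of dish_center in the frame of dish_pad_outline between 0.0035 and 0.0115 m and horizontal distance between loupe_center and loupe_pad_outline below 0.012 m and z of loupe_center in the frame of loupe_pad_outline between 0.003 and 0.011 m and angle between the x axis of loupe_center and the x axis of loupe_pad_outline, either way round below 0.22 rad); the robot touches nothing.
It also fails if it takes over 118 s, if anything falls off the work surface, if the arm or the gripper's body presses on something with over 40 N, if the wrist force passes 120 N, or if a joint passes its speed limit or range.

## Working session

There is one attempt and no reset: what is moved stays moved. The work goes in short steps, Python scripts to look and compute and a tool call to move; the robot and the scene stay as the last step left them, time stands still between calls to the robot, and variables do not carry over. Pictures are saved under pics/ and viewed, and the job is handed in when it is done.

Besides the shell and the picture viewer there is one more tool, called as name([rows], argument=value, ...), one row to a line, values as JSON. move_arm: Moves the arm, as the interface text tells. Its arguments: {"type":"object","properties":{"deltas":{"type":"array","items":{"type":"array","items":{"type":"array","items":{"type":"number"}}}},"grip_force":{"type":"number"}},"required":["deltas"]}

```bash
mkdir -p pics; ls
python3 - <<'E'
from bench import manip
import cv2, numpy as np
np.set_printoptions(precision=4,suppress=True)
for n in ["side","top","wrist"]:
    im=manip.snapshot(n); cv2.imwrite(f"pics/{n}0.png",im[:,:,::-1]); c=manip.camera_info(n)
    print(n,{k:(np.array(v) if k in("K","view") else v) for k,v in c.items()})
print(manip.state())
E
```

```text
pics
side {'K': array([[501.0476,   0.    , 316.7025],
       [  0.    , 501.0476, 245.716 ],
       [  0.    ,   0.    ,   1.    ]]), 'view': array([[-0.975 , -0.221 ,  0.0222,  0.5818],
       [ 0.1188, -0.4345,  0.8928,  0.0109],
       [-0.1877,  0.8731,  0.4499, -1.0222],
       [ 0.    ,  0.    ,  0.    ,  1.    ]])}
top {'K': array([[624.0055,   0.    , 322.291 ],
       [  0.    , 624.0055, 237.2658],
       [  0.    ,   0.    ,   1.    ]]), 'view': array([[-0.0103, -0.9999,  0.0057,  0.2885],
       [ 0.9814, -0.009 ,  0.1918, -0.5433],
       [-0.1917,  0.0076,  0.9814, -0.9503],
       [ 0.    ,  0.    ,  0.    ,  1.    ]])}
wrist {'K': array([[432.7791,   0.    , 320.6288],
       [  0.    , 432.7791, 248.0761],
       [  0.    ,   0.    ,   1.    ]]), 'view': array([[ 0.2447, -0.9696, -0.0002, -0.6253],
       [ 0.9203,  0.2324, -0.3146,  0.04  ],
       [ 0.3051,  0.0768,  0.9492, -0.3809],
       [ 0.    ,  0.    ,  0.    ,  1.    ]])}
{'clock': 0.15, 'joint_pos': array([-1.443 ,  0.0532,  1.614 , -0.    ,  1.476 , -0.119 ]), 'joint_velocities': array([-0.0001, -0.002 , -0.0034, -0.0001,  0.0011,  0.0004]), 'effort': array([  0.0002, -39.4247, -37.0721,  -0.0001,   0.0047,  -0.    ]), 'position': array([ 0.1526, -0.6056,  0.2303]), 'tool_rot': array([ 0.9924,  0.1231, -0.    , -0.0008]), 'contact_force': array([ 0.7555, -0.546 ,  0.1827]), 'ft_torque': array([0.0326, 0.0401, 0.0234]), 'finger_gap': 1.0009726763229596}
```

View pics/top0.png

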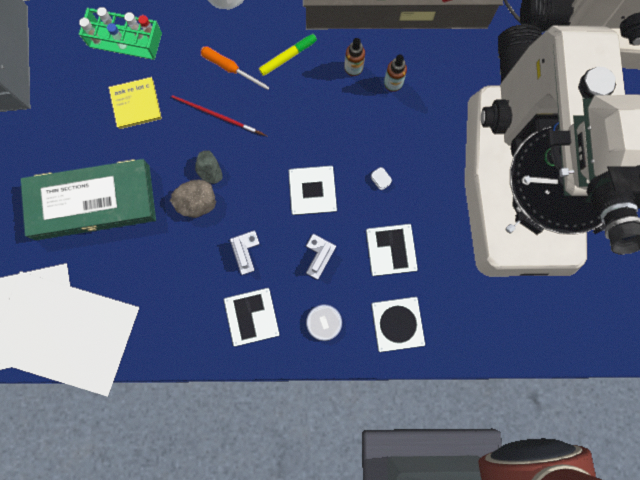

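View pics/side0.png

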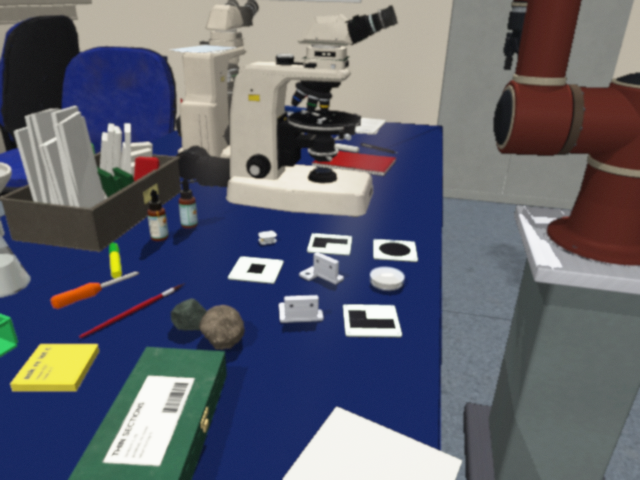

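View pics/wrist0.png

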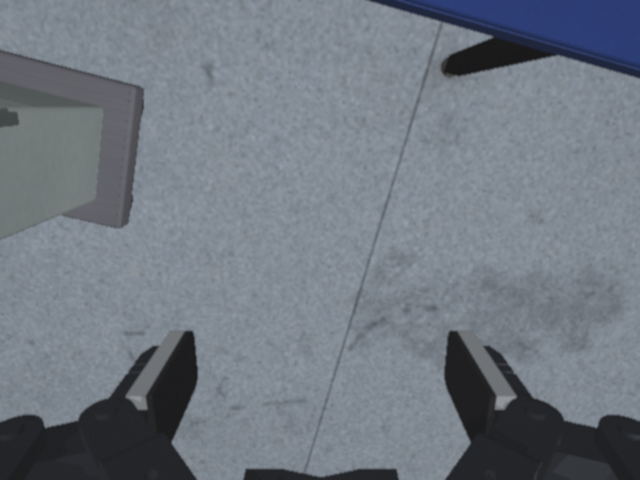

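```bash
cat > h.py <<'E'
import numpy as np, cv2
def cast(c,uv,z):
    K=np.array(c["K"]);V=np.array(c["view"]);R=V[:3,:3];o=-R.T@V[:3,3]
    p=np.atleast_2d(uv).astype(float)
    d=np.c_[(p[:,0]-K[0,2])/K[0,0],-(p[:,1]-K[1,2])/K[1,1],-np.ones(len(p))]@R
    return (o+d*((z-o[2])/d[:,2])[:,None])[:,:2]
def proj(c,P):
    K=np.array(c["K"]);V=np.array(c["view"]);q=np.atleast_2d(P)@V[:3,:3].T+V[:3,3]
    return np.c_[K[0,2]+K[0,0]*q[:,0]/-q[:,2],K[1,2]+K[1,1]*q[:,1]/q[:,2]]
E
python3 - <<'E'
import cv2,numpy as np
from bench import manip
from h import *
np.set_printoptions(precision=4,suppress=True)
c=manip.camera_info("top")
im=cv2.imread("pics/top0.png")
cv2.imwrite("pics/topcrop.png",cv2.resize(im[150:360,210:440],None,fx=2.8,fy=2.8,interpolation=cv2.INTER_CUBIC)[:600,:800])
m=(im.min(2)>110).astype(np.uint8)
cs,_=cv2.findContours(m,cv2.RETR_CCOMP,cv2.CHAIN_APPROX_NONE)
for k in cs:
    x,y,w,h=cv2.boundingRect(k)
    if 215<x<430 and 150<y<350 and cv2.contourArea(k)>60:
        r=cv2.minAreaRect(k); M=cv2.moments(k)
        b=cv2.boxPoints(r); W=cast(c,b,0.004)
        print((x,y,w,h),cv2.contourArea(k), "ctr",cast(c,[r[0]],0.004)[0],"cen",cast(c,[[M['m10']/M['m00'],M['m01']/M['m00']]],.004)[0],"sides",np.linalg.norm(W[1]-W[0]),np.linalg.norm(W[2]-W[1]),"ang",np.degrees(np.arctan2(*(W[1]-W[0])[::-1]))%90)
E
```

```text
(307, 305, 35, 36) 941.5 ctr [0.413  0.2815] cen [0.4135 0.2816] sides 0.0560650070781166 0.05698062620402749 ang 89.43978778196856
(372, 297, 53, 55) 2239.5 ctr [0.4097 0.1603] cen [0.4095 0.1606] sides 0.07814234195028776 0.08113087242784259 ang 7.538119036832995
(379, 305, 39, 39) 1099.5 ctr [0.4098 0.1605] cen [0.4097 0.1604] sides 0.06105529239199837 0.06079286783656199 ang 43.75486883013366
(224, 288, 55, 58) 2239.5 ctr [0.4239 0.4015] cen [0.4238 0.4013] sides 0.0779834357974142 0.08218317199339982 ang 12.066935361832407
(233, 293, 32, 48) 867.5 ctr [0.4239 0.4015] cen [0.4279 0.4073] sides 0.049135613536392994 0.06996547275268976 ang 11.61205108938708
(306, 234, 30, 45) 657.5 ctr [0.5236 0.2951] cen [0.526 0.288] sides 0.06486002196963558 0.045152132393636926 ang 61.43353149860639
(230, 231, 29, 44) 650.0 ctr [0.5314 0.4078] cen [0.535  0.4141] sides 0.0450086747809326 0.06489325167573416 ang 18.40837197659664
(366, 224, 52, 52) 2094.5 ctr [0.5339 0.167 ] cen [0.5337 0.1673] sides 0.0783200632123216 0.0816857801476546 ang 6.742939226609067
(375, 228, 34, 42) 814.5 ctr [0.5339 0.167 ] cen [0.5396 0.1628] sides 0.049180496496816946 0.07021375509608921 ang 7.75310066141914
(371, 167, 21, 23) 275.0 ctr [0.6583 0.1809] cen [0.6582 0.1809] sides 0.02753498607272938 0.03549824090514205 ang 38.08823444333127
(289, 166, 48, 49) 1978.5 ctr [0.6386 0.2992] cen [0.6385 0.2994] sides 0.07790921554989393 0.08114847807826839 ang 4.098497079701417
(301, 181, 23, 18) 327.5 ctr [0.6391 0.2994] cen [0.639  0.2994] sides 0.037331239914102615 0.02943781954925104 ang 4.069503123499786
```

View pics/topcrop.png

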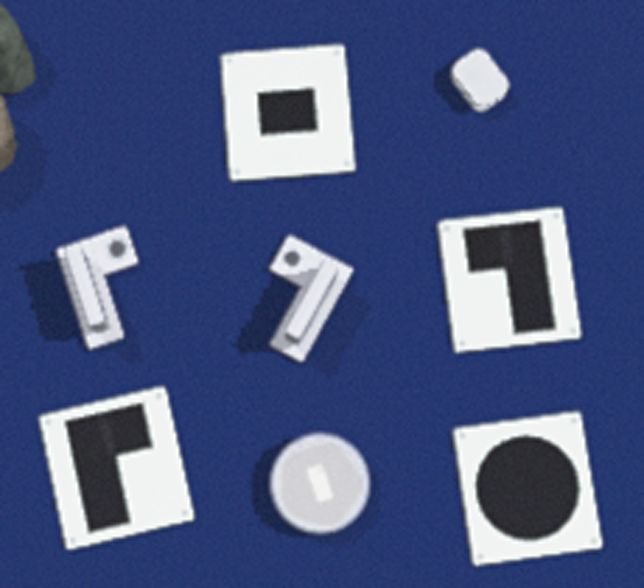

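Run:
```python
import cv2,numpy as np
from bench import manip
from h import *
np.set_printoptions(precision=4,suppress=True)
c=manip.camera_info("top"); im=cv2.imread("pics/top0.png")
m=(im.min(2)>110).astype(np.uint8)
cs,_=cv2.findContours(m,cv2.RETR_CCOMP,cv2.CHAIN_APPROX_NONE)
def find(x,y): return [k for k in cs if cv2.boundingRect(k)[:2]==(x,y)][0]
def rect(k,z):
    W=cast(c,k.reshape(-1,2),z)*1000; r=cv2.minAreaRect(W.astype(np.float32)); b=cv2.boxPoints(r)
    e=[b[1]-b[0],b[2]-b[1]]; e.sort(key=np.linalg.norm)
    l=e[1]; a=(np.degrees(np.arctan2(l[1],l[0]))+90)%180-90
    return np.array(r[0]),a,np.linalg.norm(e[0]),np.linalg.norm(e[1])
for n,xy,z,s in [("Lbr",(306,234),.006,1),("Rbr",(230,231),.006,-1),("Lpad",(375,228),.004,1),("Rpad",(233,293),.004,-1)]:
    p,a,w,l=rect(find(*xy),z); t=np.radians(a); d=np.array([-np.sin(t),np.cos(t)])*s
    print(n,"rib",p-11*d,"ang",a,"size",w,l)
for n,xy,z in [("loupe",(371,167),.007),("loupepad",(301,181),.004),("dish",(307,305),.0095),("dishpad",(379,305),.004)]:
    print(n,rect(find(*xy),z))
```

```text
Lbr rib [518.1526 285.5504] ang -29.187504 size 44.89809 64.62486
Rbr rib [527.6921 418.1056] ang 18.554688 size 44.883713 64.66806
Lpad rib [535.3442 156.2255] ang 5.977936 size 49.06242 69.13158
Rpad rib [421.7494 412.2039] ang 13.017204 size 48.97972 68.93416
loupe (array([657.4545, 181.1746]), np.float32(35.74298), np.float32(27.398611), np.float32(35.55046))
loupepad (array([639.1186, 299.384 ]), np.float32(-85.96385), np.float32(29.426865), np.float32(37.22685))
dish (array([412.8312, 281.5311]), np.float32(-0.56022644), np.float32(55.54129), np.float32(56.667442))
dishpad (array([409.891 , 160.5069]), np.float32(-46.223667), np.float32(60.60649), np.float32(60.866215))
```

move_arm([
  [[0, 0, 0, 30, 66, 0, -1], [0, 0, 0, 60, 132, 0, -1], [0, 0, 0, 77, 168, 0, -1], [0, 0, 0, 94, 204, 0, -1], [0, 0, 0, 111, 240, 0, -1], [0, 0, 0, 128, 276, 0, -1], [0, 0, 0, 145, 312, 0, -1], [0, 0, 0, 160, 345, 0, -1]],
], grip_force=30)

```text
clock: 0.82
position: [0.2929, -0.3016, 0.2299]
tool_rot: [0.992, 0.123, 0.0, -0.001]
contact_force: [1.7, -0.4, 0.2]
finger_gap: 0.996
```

move_arm([
  [[0, 0, 0, 12, 38, 0, -1], [0, 0, 0, 24, 76, 0, -1], [0, 0, 0, 36, 114, 0, -1], [0, 0, 0, 48, 152, 0, -1], [0, 0, 0, 60, 190, 0, -1], [0, 0, 0, 70, 228, 0, -1], [0, 0, 0, 76, 266, 0, -1], [0, 0, 0, 80, 302, 0, -1]],
])

```text
clock: 1.48
position: [0.3728, 0.0025, 0.2299]
tool_rot: [0.992, 0.123, 0.0, -0.001]
contact_force: [0.8, -0.4, -0.7]
finger_gap: 0.996
```

move_arm([
  [[0, 0, 0, 2, 40, 0, -1], [0, 0, 0, 4, 80, 0, -1], [0, 0, 0, 6, 120, 0, -1], [0, 0, 0, 10, 160, 0, -1], [0, 0, 0, 20, 200, 0, -1], [0, 0, 0, 30, 240, 0, -1], [0, 0, 0, 35, 270, -20, -1], [0, 0, 0, 38, 280, -40, -1]],
])

```text
clock: 2.15
position: [0.4114, 0.2867, 0.1906]
tool_rot: [0.992, 0.125, 0.002, -0.002]
contact_force: [0.4, -0.8, -0.5]
finger_gap: 0.997
```

Run:
```python
from bench import manip
import cv2, numpy as np
from h import *
c=manip.camera_info("wrist");im=manip.snapshot("wrist");cv2.imwrite("pics/w1.png",im[:,:,::-1])
for n,P in {"dish":(.4128,.2815,.015),"Lbr":(.5182,.2855,.036),"Rbr":(.5277,.4181,.036),"loupe":(.6575,.1812,.014),"Rpad":(.4217,.4122,.004),"Lpad":(.5353,.1562,.004),"loupepad":(.6391,.2994,.004)}.items(): print(n,proj(c,P).round())
print(manip.state()["joint_pos"])
```

```text
dish [[327. 219.]]
Lbr [[363.  71.]]
Rbr [[158.  -3.]]
loupe [[ 588. -119.]]
Rpad [[162. 163.]]
Lpad [[538.  98.]]
loupepad [[ 391. -133.]]
[ 0.45779577 -0.22083521  1.94863435  0.00259496  1.41851143  1.7780023 ]
```

View pics/w1.png

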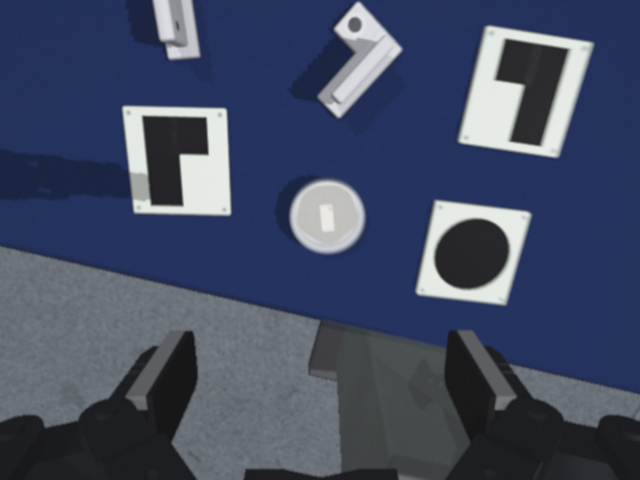

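move_arm([
  [[0, 0, 0, 1, -5, -35, -1], [0, 0, 0, 1, -5, -70, -1], [0, 0, 0, 1, -5, -105, -1], [0, 0, 0, 1, -5, -135, -1], [0, 0, 0, 1, -5, -160, -1], [0, 0, 0, 1, -5, -175, -1], [0, 0, 0, 1, -5, -183, -1], [0, 0, 0, 1, -5, -188, -1]],
])

```text
clock: 2.87
position: [0.4091, 0.2792, -0.0044]
tool_rot: [0.992, 0.125, -0.004, -0.0]
contact_force: [0.1, -0.0, 0.0]
finger_gap: 1.0
```

move_arm([
  [[0, 0, 0, 0, 0, 0, 0.2], [0, 0, 0, 0, 0, 0, 0.4], [0, 0, 0, 0, 0, 0, 0.5], [0, 0, 0, 0, 0, 0, 0.6], [0, 0, 0, 0, 0, 0, 0.6], [0, 0, 0, 0, 0, 0, 0.6], [0, 0, 0, 0, 0, 0, 0.6], [0, 0, 0, 0, 0, 0, 0.6]],
])

```text
clock: 3.53
position: [0.4104, 0.2798, -0.0028]
tool_rot: [0.992, 0.125, -0.002, -0.0]
contact_force: [0.1, -0.7, 6.5]
finger_gap: 0.663
```

move_arm([
  [[0, 0, 0, 0, 0, 5, 0.6], [0, 0, 0, 0, 0, 15, 0.6], [0, 0, 0, 0, 0, 30, 0.6], [0, 0, 0, 0, 0, 40, 0.6], [0, 0, 0, 0, 0, 40, 0.6], [0, 0, 0, 0, 0, 40, 0.6]],
])

```text
clock: 4.03
position: [0.4111, 0.2801, 0.0382]
tool_rot: [0.992, 0.125, -0.001, -0.001]
contact_force: [-0.6, 0.1, -0.5]
finger_gap: 0.662
```

Run:
```python
from bench import manip
import cv2
im=manip.snapshot("wrist");cv2.imwrite("pics/w2.png",im[:,:,::-1])
print(manip.state()["finger_gap"],manip.state()["position"])
```

```text
0.6612094317048812 [0.41041927 0.27974677 0.03731481]
```

View pics/w2.png

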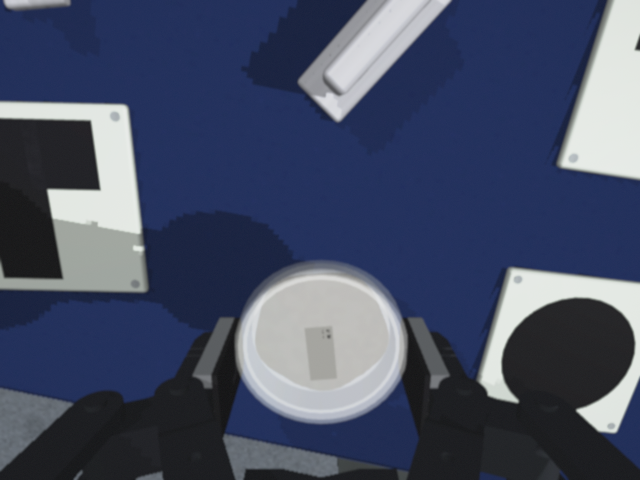

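move_arm([
  [[0, 0, 0, 0, -30, 0, 0.6], [0, 0, 0, -1, -65, 0, 0.6], [0, 0, 0, -2, -95, 0, 0.6], [0, 0, 0, -2, -112, 0, 0.6], [0, 0, 0, -2, -119, -8, 0.6], [0, 0, 0, -2, -120, -16, 0.6], [0, 0, 0, -2, -120, -22, 0.6], [0, 0, 0, -2, -120, -25, 0.6]],
])

```text
clock: 4.75
position: [0.4072, 0.1602, 0.0104]
tool_rot: [0.992, 0.125, -0.004, -0.001]
contact_force: [0.8, -0.3, -0.7]
finger_gap: 0.662
```

Run:
```python
from bench import manip
import cv2
from h import *
c=manip.camera_info("wrist");s=manip.state()
im=manip.snapshot("wrist");cv2.imwrite("pics/w3.png",im[:,:,::-1])
p=s["position"];print(p, proj(c,[p[0],p[1],p[2]+.018]), "target",proj(c,[.4099,.1605,p[2]+.018]))
```

```text
[0.40718628 0.16017552 0.01040637] [[318.00987236 362.63567384]] target [[319.07162481 355.63155092]]
```

View pics/w3.png

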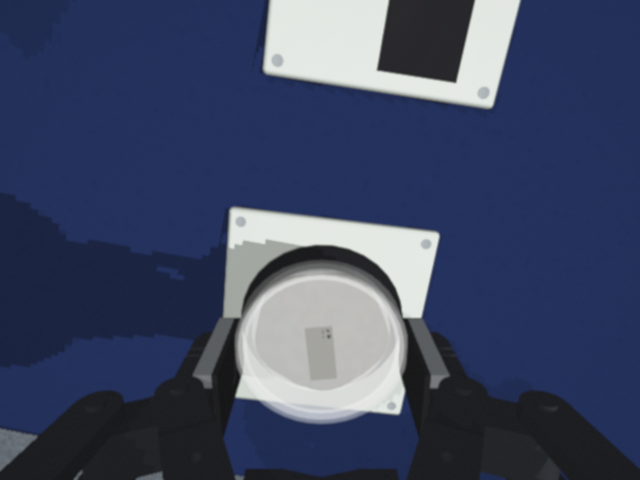

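move_arm([
  [[0, 0, 0, 0, 0, -4, 0.6], [0, 0, 0, 0, 0, -7, 0.6], [0, 0, 0, 0, 0, -8, 0.6], [0, 0, 0, 0, 0, -8, 0.6]],
])

```text
clock: 5.13
position: [0.4068, 0.1606, 0.0019]
tool_rot: [0.992, 0.125, -0.004, -0.0]
contact_force: [-0.2, -1.3, -0.2]
finger_gap: 0.666
```

move_arm([
  [[0, 0, 0, 0, 0, -1, 0.6], [0, 0, 0, 0, 0, -1, 0.6], [0, 0, 0, 0, 0, -1, -1], [0, 0, 0, 0, 0, -1, -1], [0, 0, 0, 0, 0, -1, -1], [0, 0, 0, 0, 0, -1, -1], [0, 0, 0, 0, 0, 10, -1], [0, 0, 0, 0, 0, 30, -1]],
])

```text
clock: 5.8
position: [0.4043, 0.16, 0.0298]
tool_rot: [0.992, 0.125, -0.007, -0.0]
contact_force: [0.3, -0.1, -0.1]
finger_gap: 1.001
```

move_arm([
  [[0, 0, 0.12, 15, 18, 25, -1], [0, 0, 0.24, 30, 36, 60, -1], [0, 0, 0.36, 50, 60, 95, -1], [0, 0, 0.48, 70, 85, 125, -1], [0, 0, 0.55, 75, 90, 150, -1], [0, 0, 0.55, 75, 90, 160, -1]],
])

```text
clock: 6.3
position: [0.483, 0.2525, 0.1958]
tool_rot: [0.92, 0.392, -0.002, 0.002]
contact_force: [-0.1, -0.6, 1.0]
finger_gap: 0.997
```

Run:
```python
from bench import manip
import cv2
from h import *
s=manip.state();c=manip.camera_info("wrist")
im=manip.snapshot("wrist");cv2.imwrite("pics/w4.png",im[:,:,::-1])
t=manip.snapshot("top");cv2.imwrite("pics/t4.png",cv2.resize(t[150:360,210:440],None,fx=2.8,fy=2.8)[:,:,::-1])
print(s["position"],s["tool_rot"],s["joint_pos"],proj(c,[.4099,.1605,.019]),proj(c,[.4099,.1605,.004]))
```

```text
[0.48297666 0.25250082 0.19578079] [ 0.92016394  0.39152197 -0.00234484  0.00183483] [ 0.34718063 -0.11090223  1.8329505  -0.00396502  1.42402599  1.11399179] [[331.55080384 349.62053226]] [[331.10806598 340.37501325]]
```

View pics/w4.png

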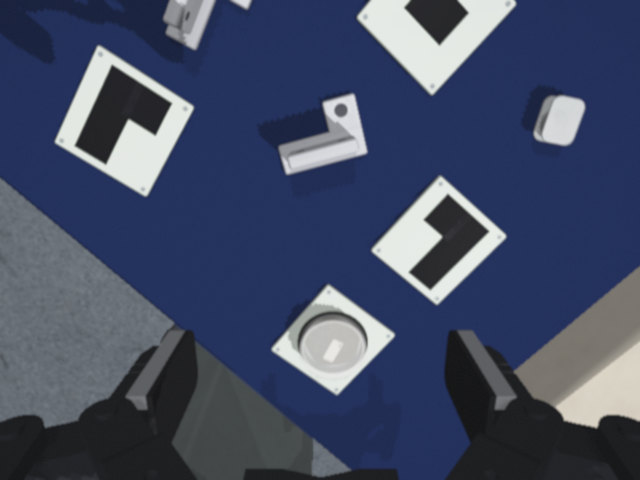

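View pics/t4.png

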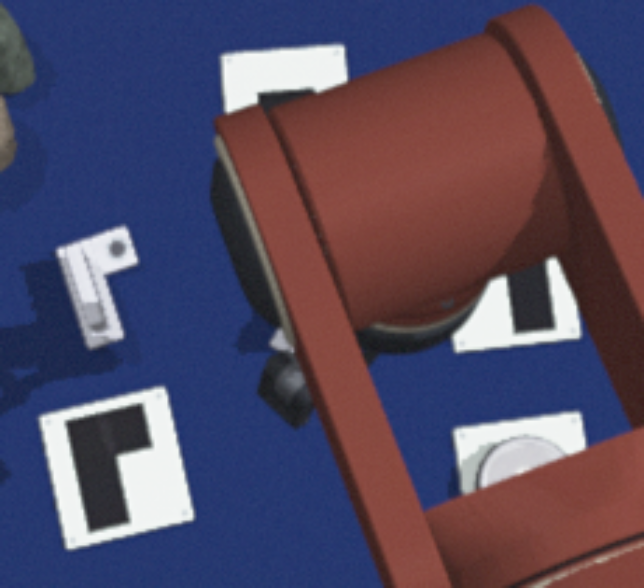

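Run:
```python
from bench import manip
import cv2
from h import *
im=cv2.imread("pics/w4.png"); c=manip.camera_info("wrist")
for th,z in ((110,.007),(190,.014),(200,.014),(210,.014)):
    m=(im.min(2)>th).astype(np.uint8); m[:, :525]=0; m[:80]=0; m[160:]=0
    cs,_=cv2.findContours(m,cv2.RETR_EXTERNAL,cv2.CHAIN_APPROX_NONE); k=max(cs,key=cv2.contourArea)
    W=cast(c,k.reshape(-1,2),z)*1000; r=cv2.minAreaRect(W.astype(np.float32)); b=cv2.boxPoints(r)
    e=sorted([b[1]-b[0],b[2]-b[1]],key=np.linalg.norm);l=e[1]
    print(th,r[0],[np.linalg.norm(v) for v in e],np.degrees(np.arctan2(l[1],l[0]))%180)
```

```text
110 (654.6875610351562, 178.1241455078125) [np.float32(31.00356), np.float32(33.51613)] 35.203857
190 (653.8272094726562, 178.69293212890625) [np.float32(22.516018), np.float32(30.453527)] 34.982853
200 (653.7919311523438, 178.64590454101562) [np.float32(21.909119), np.float32(29.8322)] 35.551613
210 (653.7855834960938, 178.5497283935547) [np.float32(21.01016), np.float32(29.003366)] 34.123856
```

move_arm([
  [[0, 0, -0.05, 35, -14, 0, -1], [0, 0, -0.1, 70, -28, 0, -1], [0, 0, -0.15, 105, -42, 0, -1], [0, 0, -0.19, 135, -57, -15, -1], [0, 0, -0.19, 155, -67, -40, -1], [0, 0, -0.19, 170, -72, -60, -1], [0, 0, -0.19, 172, -73, -75, -1], [0, 0, -0.19, 172, -73, -80, -1]],
])

```text
clock: 7.07
position: [0.6493, 0.1759, 0.1062]
tool_rot: [0.954, 0.299, -0.01, 0.001]
contact_force: [-1.4, 0.3, -0.9]
finger_gap: 1.002
```

Run:
```python
from bench import manip
import cv2
from h import *
s=manip.state();c=manip.camera_info("wrist")
im=manip.snapshot("wrist");cv2.imwrite("pics/w5.png",im[:,:,::-1])
print(s["position"],s["tool_rot"],proj(c,[.6555,.180,.014]))
```

```text
[0.649338   0.1759221  0.10616395] [ 9.54081784e-01  2.99393318e-01 -9.53968187e-03  7.65112130e-04] [[319.22784051 238.61638917]]
```

View pics/w5.png

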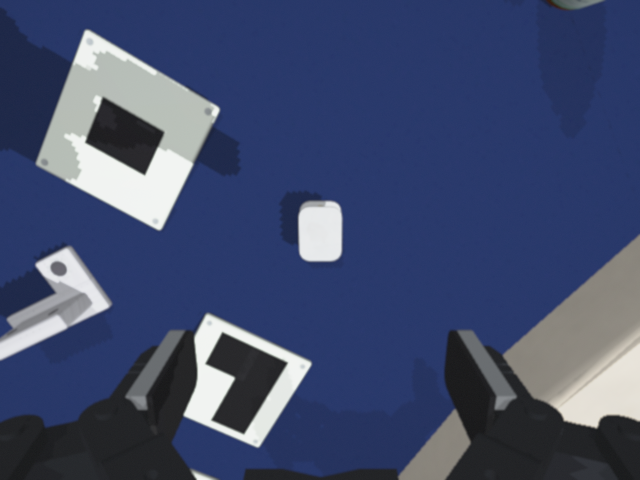

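move_arm([
  [[0.007, -0.018, 0, 4, 3, -30, -1], [0.007, -0.018, 0, 7, 5, -60, -1], [0.007, -0.018, 0, 7, 5, -80, -1], [0.007, -0.018, 0, 7, 5, -92, -1], [0.007, -0.018, 0, 7, 5, -97, -1], [0.007, -0.018, 0, 7, 5, -98, -1], [0.007, -0.018, 0, 7, 5, -98, -1]],
])

```text
clock: 7.7
position: [0.6567, 0.182, 0.0105]
tool_rot: [0.954, 0.3, 0.001, 0.0]
contact_force: [0.4, 0.1, 0.3]
finger_gap: 0.999
```

move_arm([
  [[0, 0, 0, 0, -1, -4, 0], [0, 0, 0, 0, -1, -5, 0.4], [0, 0, 0, 0, -1, -5, 0.9], [0, 0, 0, 0, -1, -5, 0.9], [0, 0, 0, 0, -1, -5, 0.9], [0, 0, 0, 0, -1, -5, 0.9], [0, 0, 0, 0, -1, -5, 0.9], [0, 0, 0, 0, -1, -5, 0.9]],
])

```text
clock: 8.37
position: [0.6572, 0.1811, 0.0061]
tool_rot: [0.954, 0.3, 0.002, 0.0]
contact_force: [-0.7, -0.2, 2.6]
finger_gap: 0.268
```

move_arm([
  [[0, 0, 0, 0, 0, 8, 0.9], [0, 0, 0, 0, 0, 25, 0.9], [0, 0, 0.1, -3, 15, 35, 0.9], [0, 0, 0.22, -6, 40, 35, 0.9], [0, 0, 0.34, -10, 65, 35, 0.9], [0, 0, 0.46, -14, 90, 35, 0.9], [0, 0, 0.58, -17, 110, 35, 0.9], [0, 0, 0.64, -18, 118, 35, 0.9]],
])

```text
clock: 9.03
position: [0.6382, 0.3018, 0.0413]
tool_rot: [0.809, 0.588, 0.002, -0.001]
contact_force: [0.2, 0.0, -0.4]
finger_gap: 0.271
```

move_arm([
  [[0, 0, 0.12, 0, 0, 0, 0.9], [0, 0, 0.24, 0, 0, 0, 0.9], [0, 0, 0.36, 0, 0, 0, 0.9], [0, 0, 0.36, 0, 0, 0, 0.9], [0, 0, 0.36, 0, 0, 0, 0.9]],
])

```text
clock: 9.45
position: [0.638, 0.3018, 0.0413]
tool_rot: [0.692, 0.722, 0.002, -0.001]
contact_force: [0.9, 0.3, -0.3]
finger_gap: 0.265
```

Run:
```python
from bench import manip
import cv2
from h import *
s=manip.state();c=manip.camera_info("wrist")
im=manip.snapshot("wrist");cv2.imwrite("pics/w6.png",im[:,:,::-1])
q=s["tool_rot"];print(s["position"],q,"jaw",np.degrees(2*np.arctan2(q[1],q[0]))-90,s["joint_pos"],proj(c,[.6391,.2994,.004]))
```

```text
[0.6380491  0.30175454 0.04131702] [ 0.69178996  0.72209573  0.00170494 -0.00122369] jaw 2.455824019549567 [0.33495257 0.40259054 1.53768415 0.00400283 1.19939589 0.29064123] [[319.3836069  295.17513371]]
```

View pics/w6.png

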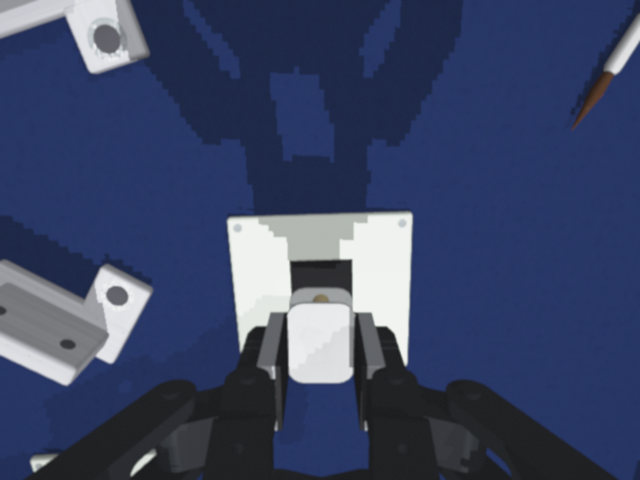

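move_arm([
  [[0, 0, 0.028, 1, -2, -10, 0.9], [0, 0, 0.028, 1, -2, -20, 0.9], [0, 0, 0.028, 1, -2, -27, 0.9], [0, 0, 0.028, 1, -2, -30, 0.9], [0, 0, 0.028, 1, -2, -30, 0.9], [0, 0, 0.028, 1, -2, -30, 0.9], [0, 0, 0.028, 1, -2, -30, 0.9]],
])

```text
clock: 10.08
position: [0.639, 0.2997, 0.0111]
tool_rot: [0.682, 0.732, 0.002, -0.001]
contact_force: [0.2, -1.1, -1.2]
finger_gap: 0.267
```

move_arm([
  [[0, 0, 0, 0, 0, -1, 0.9], [0, 0, 0, 0, 0, -1, 0.9], [0, 0, 0, 0, 0, -1, 0.3], [0, 0, 0, 0, 0, -1, 0], [0, 0, 0, 0, 0, -1, 0], [0, 0, 0, 0, 0, 10, 0], [0, 0, 0, 0, 0, 40, 0], [0, 0, 0, 0, 0, 80, -1]],
])

```text
clock: 10.75
position: [0.636, 0.2986, 0.0878]
tool_rot: [0.682, 0.732, -0.002, -0.003]
contact_force: [0.5, 0.0, 0.2]
finger_gap: 0.626
```

move_arm([
  [[0, 0, 0.12, -10, -2, 20, -1], [0, 0, 0.24, -30, -4, 40, -1], [0, 0, 0.36, -50, -6, 60, -1], [0, 0, 0.48, -70, -8, 70, -1], [0, 0, 0.6, -90, -10, 70, -1], [0, 0, 0.72, -105, -12, 70, -1], [0, 0, 0.84, -115, -13, 70, -1], [0, 0, 0.95, -118, -13, 70, -1]],
])

```text
clock: 11.42
position: [0.5166, 0.2857, 0.1589]
tool_rot: [0.269, 0.963, -0.003, -0.002]
contact_force: [0.4, 0.1, 0.6]
finger_gap: 1.002
```

move_arm([
  [[0, 0, 0.04, 0, 0, 0, -1], [0, 0, 0.04, 0, 0, 0, -1], [0, 0, 0.04, 0, 0, 0, -1]],
])

```text
clock: 11.67
position: [0.5168, 0.2858, 0.1599]
tool_rot: [0.25, 0.968, -0.003, -0.001]
contact_force: [-0.8, -0.6, 0.0]
finger_gap: 1.004
```

Run:
```python
from bench import manip
import cv2
from h import *
s=manip.state();c=manip.camera_info("wrist")
im=manip.snapshot("wrist");cv2.imwrite("pics/w7.png",im[:,:,::-1])
q=s["tool_rot"];print(s["position"],q,"jaw",np.degrees(2*np.arctan2(q[1],q[0]))-90,s["joint_pos"],proj(c,[[.5182,.2855,.036],[.6391,.2994,.018],[.518+.02*.873-.025*.873+0,.2855-.0122-.022,.036]]))
t=np.radians(-29.2);x=np.array([np.cos(t),np.sin(t),0])
print(proj(c,np.array([.5182,.2855,.036])+.025*np.array([x,-x])))
```

```text
[0.51684059 0.28575264 0.15988566] [ 0.25008139  0.96822006 -0.00280958 -0.00115191] jaw 61.035206271354525 [ 0.38059121  0.02929557  1.75862052 -0.00323821  1.35886037 -0.68398473] [[322.30981459 236.37934305]
 [415.81493798 355.46165691]
 [273.21476934 254.63317775]]
[[322.0908667  272.49040359]
 [322.54138346 198.18670613]]
```

View pics/w7.png

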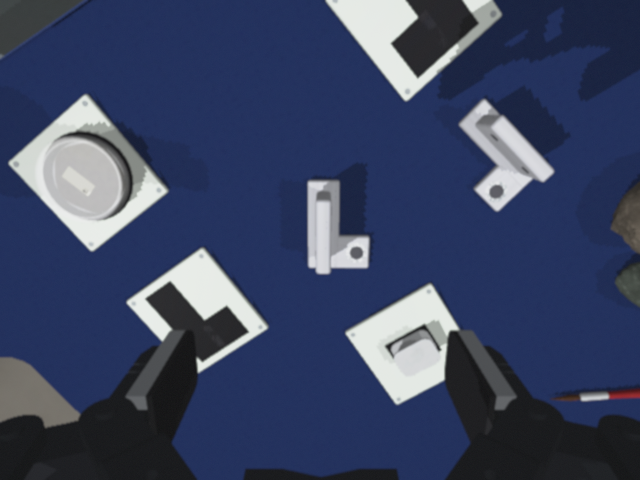

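move_arm([
  [[0, 0, 0, 1, 0, -35, -1], [0, 0, 0, 1, 0, -70, -1], [0, 0, 0, 1, 0, -100, -1], [0, 0, 0, 1, 0, -125, -1], [0, 0, 0, 1, 0, -138, -1], [0, 0, 0, 1, 0, -144, -1], [0, 0, 0, 1, 0, -145, -1], [0, 0, 0, 1, 0, -145, -1]],
])

```text
clock: 12.38
position: [0.519, 0.2861, 0.0158]
tool_rot: [0.25, 0.968, -0.002, -0.001]
contact_force: [0.3, 0.8, -0.1]
finger_gap: 1.0
```

move_arm([
  [[0, 0, 0, 1, 0, 0, 0], [0, 0, 0, 1, 0, 0, 0.5], [0, 0, 0, 1, 0, 0, 1], [0, 0, 0, 1, 0, 0, 1], [0, 0, 0, 1, 0, 0, 1], [0, 0, 0, 1, 0, 0, 1], [0, 0, 0, 1, 0, 0, 1], [0, 0, 0, 1, 0, 0, 1]],
], grip_force=60)

```text
clock: 13.05
position: [0.5202, 0.2862, 0.0162]
tool_rot: [0.25, 0.968, -0.002, -0.0]
contact_force: [0.3, -0.8, 1.5]
finger_gap: 0.102
```

move_arm([
  [[0, 0, 0, 0, 0, 10, 1], [0, 0, 0, 0, 0, 25, 1], [0, 0, 0.1, 2, -15, 30, 1], [0, 0, 0.22, 4, -45, 30, 1], [0, 0, 0.34, 8, -80, 30, 1], [0, 0, 0.46, 12, -110, 30, 1], [0, 0, 0.57, 16, -126, 30, 1], [0, 0, 0.618, 16, -130, 30, 1]],
])

```text
clock: 13.72
position: [0.5365, 0.1535, 0.0465]
tool_rot: [-0.057, 0.998, -0.003, 0.0]
contact_force: [-0.2, -0.3, -0.9]
finger_gap: 0.103
```

move_arm([
  [[0, 0, 0, 0, 0, 0, 1], [0, 0, 0, 0, 0, 0, 1]],
])

```text
clock: 13.88
position: [0.5364, 0.153, 0.0467]
tool_rot: [-0.056, 0.998, -0.003, 0.0]
contact_force: [-0.4, 1.2, -1.3]
finger_gap: 0.1
```

Run:
```python
from bench import manip
import cv2
from h import *
s=manip.state();c=manip.camera_info("wrist")
im=manip.snapshot("wrist");cv2.imwrite("pics/w8.png",im[:,:,::-1])
q=s["tool_rot"];print(s["position"],q,"rib",np.degrees(2*np.arctan2(q[1],q[0]))-180,s["joint_pos"])
```

```text
[0.53644569 0.15304561 0.04665483] [-5.57451059e-02  9.98441463e-01 -2.65586181e-03  2.74720591e-04] rib 6.3912544651845735 [ 0.14720545  0.0836967   1.90841485 -0.00585156  1.14942533 -1.5327461 ]
```

View pics/w8.png

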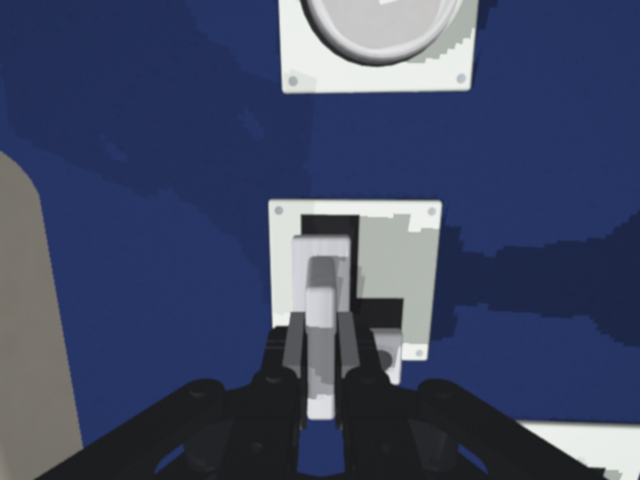

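move_arm([
  [[0, 0, 0, 0, 3, -8, 1], [0, 0, 0, 0, 3, -16, 1], [0, 0, 0, 0, 3, -22, 1], [0, 0, 0, 0, 3, -25, 1], [0, 0, 0, 0, 3, -26, 1], [0, 0, 0, 0, 3, -26, 1]],
])

```text
clock: 14.43
position: [0.536, 0.1569, 0.0202]
tool_rot: [-0.056, 0.998, -0.003, -0.0]
contact_force: [-1.4, 0.6, -0.1]
finger_gap: 0.102
```

move_arm([
  [[0, 0, 0, 0, 0, -0.5, 1], [0, 0, 0, 0, 0, -0.5, 1], [0, 0, 0, 0, 0, -0.5, 0.5], [0, 0, 0, 0, 0, -0.5, 0], [0, 0, 0, 0, 0, 0, -0.2], [0, 0, 0, 0, 0, 20, -0.2], [0, 0, 0, 0, 0, 60, -0.5], [0, 0, 0, 0, 0, 100, -1]],
])

```text
clock: 15.1
position: [0.534, 0.1567, 0.119]
tool_rot: [-0.056, 0.998, -0.003, -0.003]
contact_force: [0.9, 0.6, -0.0]
finger_gap: 0.865
```

move_arm([
  [[0, 0, 0.02, 0, 30, 20, -1], [0, 0, 0.05, -1, 67, 35, -1], [0, 0, 0.08, -2, 104, 40, -1], [0, 0, 0.11, -3, 141, 40, -1], [0, 0, 0.14, -4, 178, 40, -1], [0, 0, 0.17, -5, 215, 40, -1], [0, 0, 0.2, -6, 245, 40, -1], [0, 0, 0.213, -6, 261, 40, -1]],
])

```text
clock: 15.77
position: [0.5272, 0.4211, 0.1586]
tool_rot: [-0.164, 0.986, -0.003, -0.003]
contact_force: [-0.0, -0.1, 0.2]
finger_gap: 0.999
```

move_arm([
  [[0, 0, 0, 0, 0, 0, -1], [0, 0, 0, 0, 0, 0, -1], [0, 0, 0, 0, 0, 0, -1]],
])

```text
clock: 16.02
position: [0.5271, 0.4203, 0.1582]
tool_rot: [-0.164, 0.986, -0.003, -0.003]
contact_force: [-0.3, -0.4, 0.5]
finger_gap: 1.004
```

Run:
```python
from bench import manip
import cv2
from h import *
s=manip.state();c=manip.camera_info("wrist")
im=manip.snapshot("wrist");cv2.imwrite("pics/w9.png",im[:,:,::-1])
q=s["tool_rot"];print(s["position"],q,"rib",np.degrees(2*np.arctan2(q[1],q[0]))-180,s["joint_pos"])
t=np.radians(18.55);x=np.array([np.cos(t),np.sin(t),0])
print(proj(c,np.array([.5277,.4181,.036])+.025*np.array([x,-x])))
```

```text
[0.52708168 0.42033931 0.15815702] [-0.16375531  0.98649225 -0.00290882 -0.00296376] rib 18.850034520637934 [ 0.5641929   0.22245031  1.55056773 -0.00311111  1.37629976 -1.33498551]
[[319.39459968 273.26662267]
 [319.78641816 198.33784016]]
```

View pics/w9.png

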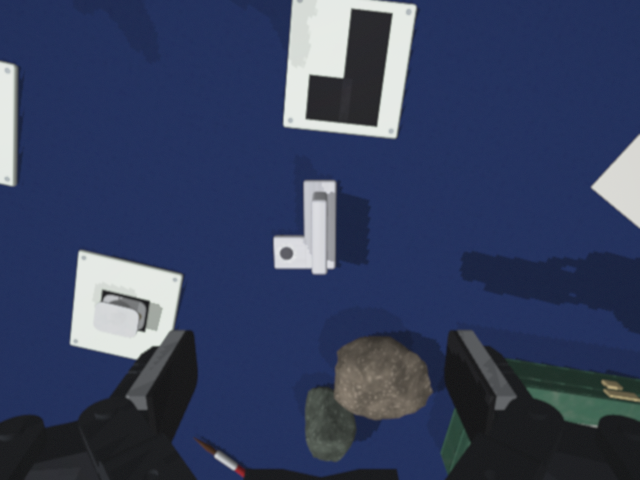

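move_arm([
  [[0, 0, 0, 0.5, -2, -35, -1], [0, 0, 0, 0.5, -2, -70, -1], [0, 0, 0, 0.5, -2, -100, -1], [0, 0, 0, 0.5, -2, -125, -1], [0, 0, 0, 0.5, -2, -137, -1], [0, 0, 0, 0.5, -2, -142, -1], [0, 0, 0, 0.5, -2, -143, -1], [0, 0, 0, 0.5, -2, -143, -1]],
])

```text
clock: 16.73
position: [0.5289, 0.4181, 0.0169]
tool_rot: [-0.163, 0.987, -0.002, -0.002]
contact_force: [0.1, 0.3, -0.4]
finger_gap: 1.001
```

move_arm([
  [[0, 0, 0, 0, 0, 0, 0], [0, 0, 0, 0, 0, 0, 0.5], [0, 0, 0, 0, 0, 0, 1], [0, 0, 0, 0, 0, 0, 1], [0, 0, 0, 0, 0, 0, 1], [0, 0, 0, 0, 0, 0, 1], [0, 0, 0, 0, 0, 0, 1], [0, 0, 0, 0, 0, 0, 1]],
])

```text
clock: 17.4
position: [0.5291, 0.4183, 0.0173]
tool_rot: [-0.163, 0.987, -0.002, -0.002]
contact_force: [0.4, -0.3, 1.5]
finger_gap: 0.102
```

move_arm([
  [[0, 0, 0, 0, 0, 10, 1], [0, 0, 0, 0, 0, 25, 1], [0, 0, -0.03, -20, -1, 30, 1], [0, 0, -0.06, -50, -3, 30, 1], [0, 0, -0.09, -80, -5, 30, 1], [0, 0, -0.11, -100, -6, 30, 1], [0, 0, -0.11, -106, -6, 30, 1], [0, 0, -0.11, -106, -6, 30, 1]],
])

```text
clock: 18.07
position: [0.422, 0.4125, 0.0481]
tool_rot: [-0.11, 0.994, -0.002, -0.001]
contact_force: [0.8, -0.2, -1.3]
finger_gap: 0.096
```

move_arm([
  [[0, 0, 0, 0, 0, 0, 1], [0, 0, 0, 0, 0, 0, 1]],
])

```text
clock: 18.23
position: [0.4235, 0.413, 0.0492]
tool_rot: [-0.11, 0.994, -0.002, -0.0]
contact_force: [-1.1, -0.3, -1.6]
finger_gap: 0.096
```

Run:
```python
from bench import manip
import cv2
from h import *
s=manip.state();c=manip.camera_info("wrist")
im=manip.snapshot("wrist");cv2.imwrite("pics/w10.png",im[:,:,::-1])
q=s["tool_rot"];print(s["position"],q,"rib",np.degrees(2*np.arctan2(q[1],q[0]))-180,s["joint_pos"])
```

```text
[0.42345592 0.41301332 0.04919765] [-1.09564942e-01  9.93978242e-01 -1.61202872e-03 -4.23917090e-04] rib 12.580491558426047 [ 0.64825471  0.15581814  1.82432164 -0.00254054  1.16383528 -1.14110424]
```

View pics/w10.png

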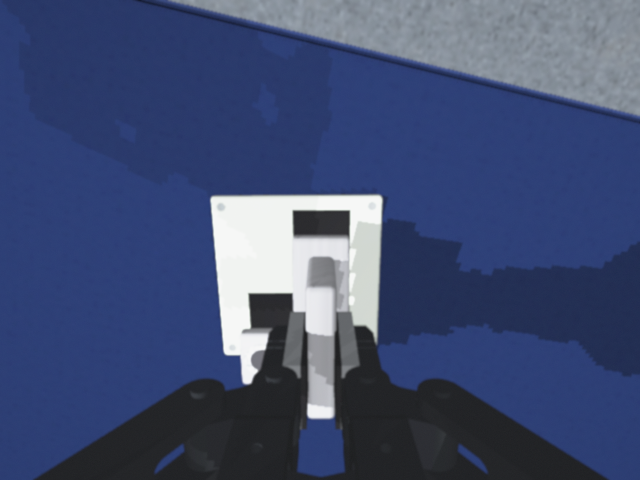

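Aligned (black strip's middle x≈321, bracket's ≈321). Lower: TCP 0.0492 → 0.0213.

move_arm([
  [[0, 0, 0, 0, -0.5, -8, 1], [0, 0, 0, 0, -0.5, -16, 1], [0, 0, 0, 0, -0.5, -23, 1], [0, 0, 0, 0, -0.5, -26, 1], [0, 0, 0, 0, -0.5, -27.5, 1], [0, 0, 0, 0, -0.5, -27.5, 1]],
])

```text
clock: 18.78
position: [0.4232, 0.4119, 0.0213]
tool_rot: [-0.109, 0.994, -0.003, -0.002]
contact_force: [-2.8, -3.4, 4.0]
finger_gap: 0.1
```

move_arm([
  [[0, 0, 0, 0, 0, -0.5, 1], [0, 0, 0, 0, 0, -0.5, 0.5], [0, 0, 0, 0, 0, -0.5, 0], [0, 0, 0, 0, 0, 0, -0.2], [0, 0, 0, 0, 0, 20, -0.2], [0, 0, 0, 0, 0, 60, -0.5], [0, 0, 0, 0, 0, 100, -1], [0, 0, 0, 0, 0, 140, -1]],
])

```text
clock: 19.45
position: [0.4227, 0.4114, 0.1619]
tool_rot: [-0.109, 0.994, -0.003, -0.002]
contact_force: [0.3, 0.3, 0.7]
finger_gap: 0.986
```

move_arm([
  [[0, 0, 0, -5, -40, 40, -1], [0, 0, 0, -15, -80, 60, -1], [0, 0, 0, -30, -115, 60, -1], [0, 0, 0, -40, -150, 60, -1], [0, 0, 0, -45, -185, 60, -1], [0, 0, 0, -45, -220, 60, -1], [0, 0, 0, -45, -255, 60, -1], [0, 0, 0, -45, -290, 60, -1]],
])

```text
clock: 20.12
position: [0.3771, 0.1199, 0.2219]
tool_rot: [-0.11, 0.994, -0.003, -0.002]
contact_force: [0.8, 0.1, 0.5]
finger_gap: 0.999
```

move_arm([
  [[0, 0, 0, 0, -30, 0, -1], [0, 0, 0, 0, -65, 0, -1], [0, 0, 0, 0, -100, 0, -1], [0, 0, 0, 0, -135, 0, -1], [0, 0, 0, -5, -170, 0, -1], [0, 0, 0, -10, -200, 0, -1], [0, 0, 0, -15, -220, 0, -1], [0, 0, 0, -15, -220, 0, -1]],
])

```text
clock: 20.78
position: [0.3614, -0.1029, 0.2218]
tool_rot: [-0.107, 0.994, -0.004, -0.002]
contact_force: [-0.4, 0.5, 0.3]
finger_gap: 0.999
```

Run:
```python
from bench import manip
import cv2
t=manip.snapshot("top")[:,:,::-1];cv2.imwrite("pics/t11f.png",t);cv2.imwrite("pics/t11.png",cv2.resize(t[150:360,210:440],None,fx=2.8,fy=2.8,interpolation=cv2.INTER_CUBIC))
cv2.imwrite("pics/s11.png",manip.snapshot("side")[:,:,::-1])
print(manip.state()["position"])
```

```text
[ 0.36198639 -0.10040979  0.22170001]
```

View pics/t11.png

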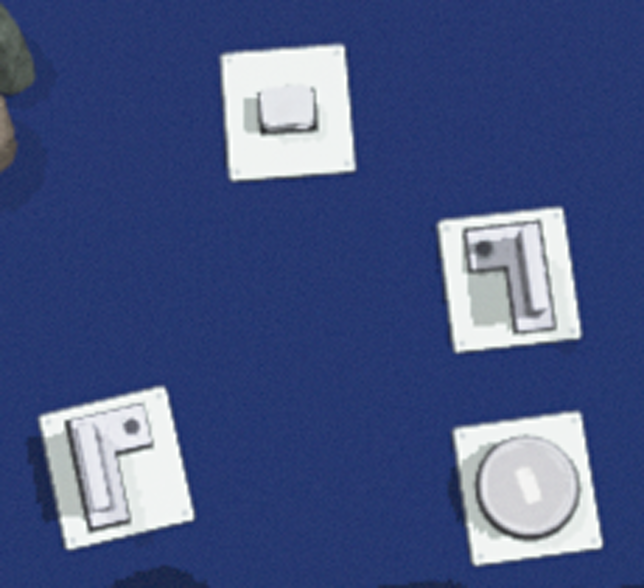

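View pics/s11.png

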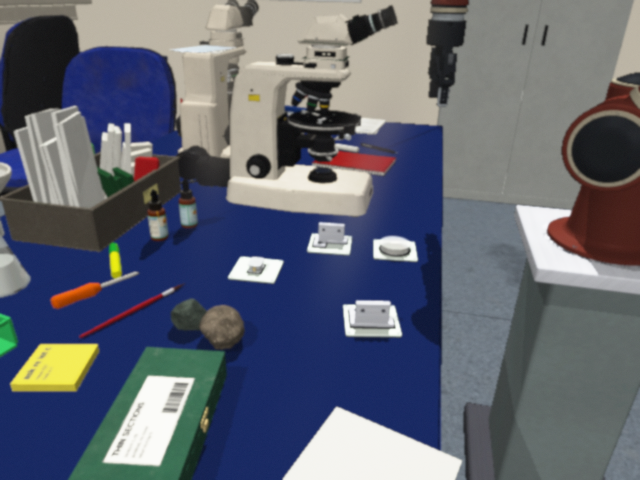

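Run:
```python
from bench import manip
print(manip.sign_off())
```

```text
the job is handed in; nothing more can be done
None
```

I put the dish, the loupe, the left bracket and the right bracket on their own pads, released them, drew the arm clear and handed the job in at about 21 s.

**Final check:** The last top and side pictures show all four parts flat on their pads. The black silhouettes show as a thin rim round the parts. Both bracket toes lie over their silhouette toes. I judged this by eye; I did not measure the final positions.

**Earlier checks:**
- **Dish:** a wrist-camera look after placing put it about 2 to 3 mm off centre, by eye against the projected target.
- **Loupe:** a wrist-camera look put it within about 1 mm, judged the same way. Before I picked it up, the wrist and top cameras disagreed about its position by about 4 mm. The grasp settled that.
- **Contact forces:** the largest I saw was about 6.5 N upward while gripping the dish, when the tool point read about 3 mm below bench level. It was gone after the lift.

No check failed.

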